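# Put the weld coupon away and shut the propped chest

## Robot

A 7-joint arm with a two-finger parallel gripper is mounted at the origin on the work surface. World frame = base frame: x ahead of the robot, y to its left, z up, the work surface at z = 0. Lengths are in m, angles in rad, forces in N, time in s.
With the tool pointing down it reaches from about 0.4 to 0.9 m from the base axis. Payload 5.5 kg.
Tool frame: the origin (TCP) lies midway between the tips of the shut fingers; the grasp point (between the pads) lies 19 mm behind it (manip.grip_depth is the distance from the TCP to the grasp point, in m); z points along the fingers, x is the direction in which the jaws open and shut, and the axes are right-handed (so a half turn about z gives the same grasp; the last joint's range is limited). The gripper opens to 92 mm and grips with 3 to 60 N. Pads are 19 mm wide; open, the fingers measure 130 mm over their backs; the gripper's body (75 mm by 190 mm) begins 47 mm behind the grasp point.
Start: joints at [1.547, 0.501, -0.427, 1.55, 0.221, 1.138, -0.21], TCP at [0.184, -0.623, 0.227] pointing down, gripper open.
Joint ranges: [-2.88, 2.88], [-0.31, 2.03], [-1.54, 1.56], [0.2, 2.42], [-1.41, 4.55], [0.19, 2.02], [-2.57, 2.57]. Speed limits (rad/s): [2.57, 2.57, 3.14, 3.14, 3.14, 3.14, 3.14].

## Interface

Orientations are given as a unit quaternion [x, y, z, w].
In Python, from bench import manip, effector, viewer gives the robot as it stands. Calls block until the motion is done:
- manip.move_pose(position, orientation): joint-space move of the TCP to a pose.
- manip.servo_line(position, ori=None, vel=0.15): straight line of the TCP; ori=None keeps the orientation; vel is the mean speed in m/s.
- manip.movej(angles): joint-space move.
- effector.open_jaws() and effector.close(f_grip=None): open the fingers fully, or close them until they stop; f_grip is the grip in N (None keeps the last).
- manip.sleep(seconds).
- manip.solve_ik(position, orientation): joint angles nearest the present ones, or None.
- viewer.get_image(name): name is "scene" or "top" or "wrist"; returns the picture (384x512x3 uint8, red, green, blue); there is no depth.
- viewer.get_calibration(name): a dict with "vfov" (degrees; the focal length in pixels is half the picture's height over the tangent of half this angle, whatever the lens; pixels are square), "cx", "cy" (the principal point, pixels), "eye" and "attitude" of the camera in the world. Camera axes: x right, y down, z forward; pixel columns grow to the right and rows downward; lengths in m; the calibration is good to about 2 mm. The wrist camera is an equidistant fisheye: a pixel r from the principal point sees the ray r / f radians off the axis. A picture is of the moment at which its call begins: read the wrist's pose just before it. get_calibration takes no time and is no camera call; for the wrist camera it gives the pose at the moment of the call.
A pose or a line that the arm cannot do raises manip.PlanningError and nothing moves.
- manip.hand_in(): hands the job in, once; it reports no verdict.
Readings, each from a call of its own:
- manip.current_clock(): time.
- manip.current_q(): joint angles.
- manip.current_joint_velocities(): joint speeds.
- manip.current_tau(): joint torques, N m.
- manip.current_tool_pos(): TCP position.
- manip.current_tcp_rot(): TCP orientation.
- manip.current_force(): force on the tool from outside, world axes, zero at the start.
- manip.current_wrist_torque(): the same for the moment, N m.
- manip.current_finger_gap(): finger opening in m.
Only numpy, scipy, OpenCV 4.12 (cv2) and the standard library are available. Lean on these libraries where they do the work, as an engineer would, in place of code of your own. Each camera call takes 0.05 s, during which the arm holds its last target. There are 200 camera calls.

## Task

Swing up the yellow clamp bar of the fixture, slide the aluminium weld coupon out from under it and lay it flat in the tray of the blue chest. Then press the red pin at the knee of the locked lid stay until the stay breaks and stays folded, and lower the lid gently until it is fully shut. Leave everything else where it stands.

Things in the scene. Friction and masses are not known exactly. Their poses are not given: they have to be found in the camera images.
- tray (a point): Centre of the rubber-lined tray floor of the fixed blue chest, 55 mm above the table. Axes: x along the hinge side, y towards the hinge side, z up. The chest is 250 (x) by 190 mm (y), rim 100 mm above the table, walls 5 mm: the tray is 45 mm deep. The open lid leans over its hinge-side half. A brass tin (42 mm across, 26 high) stands in the tray at about x -90, y +48 mm: leave it.
- lid_hinge (a point): Mid-point of the lid's hinge line, on the rim of the chest at its +y side (tray frame: x 0, y +95, z +45 mm); the hinge line runs along the tray's x axis.
- lid_edge (a point): Middle of the free edge of the lid, on its outer (top) face, 190 mm from the hinge line. The lid is a flat blue plate 256 mm wide and 6 mm thick; it starts propped open 1.30 rad (74 deg) above shut, leaning over the tray, its free edge about 285 mm above the table; a steel lip 60 mm wide sticks out 14 mm past the edge.
- lid (a joint): Lid hinge angle, rad: 0 = propped open as at the start, grows as the lid comes down, 1.30 = fully shut (stop). The hinge is stiff: with the stay broken the free lid stays at any angle and takes about 3 to 8 N at its edge to lower. While the stay is locked it cannot be lowered.
- stay (a joint): Knee angle of the folding lid stay, rad: 0 = locked (just past straight, on its stop), grows as it folds, 3.07 with the lid shut. A spring pulls it back: the knee takes 5 to 15 N, and let go below about 0.75 rad (30 mm of knee travel) it springs back and locks again; beyond that it stays folded. Pressing to about 1 rad (40 mm) is enough and draws the lid some 0.15 rad down.
- knee (a point): Centre of the red pin on the knee of the lid stay: 18 mm thick, 44 mm long along the tray's x, standing off the links towards the tray's middle. The two flat 80 mm links lie in an upright plane at tray x +100 mm. The knee folds when pressed square to them, down and to +y (60 deg from vertical at first, 45 on average), circling about stay_foot. The lid overhangs: come from -y, tilted 30 to 45 deg.
- stay_foot (a point): Lower pivot of the lid stay on the chest, inside the tray (tray frame x +100, y -30, z +25 mm); fixed.
- clamp_grip (a point): Middle of the red upright grip at the free end of the yellow clamp bar, 14 by 14 mm and 34 mm high (with the bar down its middle is 67 mm above the table), 125 mm from the bar's hinge. It can be pinched from above on the two faces along the fixture's x axis, so that it turns between the fingers as the bar swings up.
- clamp_hinge (a point): Hinge of the clamp bar, 45 mm above the table, on the fixed dark steel fixture (95 by 120 mm, top 30 mm above the table). Axes are the fixture's: x along the hinge line, opposite to the way that the coupon slides out; the bar runs from here towards +y, over the coupon; z up. The bar is 14 mm wide.
- clamp (a joint): Angle of the clamp bar, rad: 0 = down on the coupon, grows as it swings up, to 1.9; a stiff hinge, it stays where it is left and takes about 2 N at its grip.
- coupon_mid (a point): Centre of the aluminium weld coupon, a flat bar 130 by 36 by 8 mm, 0.1 to 0.2 kg, a weld bead across its middle. Its x axis is its length, along the fixture's x; top 38 mm above the table. Its last 12 mm at +x are under a fixed bridge with 4 mm of air above, so slide it 20 mm or more out towards -x before lifting. About 43 mm at its -x end overhang the fixture.
- coupon_end (a point): Point on the coupon 47 mm to -x of its centre, in mid-thickness: a good place to grip it across its 36 mm width; free beneath down to the table (30 mm).
- tin: The brass tin in the tray. Origin: centre of its underside.
- pipe_tee: Rust-brown steel pipe 76 mm across, 100 mm high, with a stub. Leave it alone.
- flange: Dark steel ring 100 mm across, 12 mm high. Leave it alone.
- vblock: Dark steel grooved block 80 by 60 by 47 mm. Leave it alone.
- hammer: Hammer lying on the table. Leave it alone.
- brush: Brush lying on the table. Leave it alone.
- spray: Spray can 56 mm across, 170 mm high. Leave it alone.
Things that resemble listed ones, but are neither listed nor needed, are in the scene too. Of the things like the part that bears coupon_mid, leave any that is turquoise; of the rest the smaller one is meant.

How it is judged:
By the outcome, as a careful person would: the job done as asked, in the order asked, and still so for the second after the job is handed in, with the robot touching nothing.
It also fails if it takes over 72 s, if anything falls off the work surface, if the arm or the gripper's body presses on something with over 40 N, if the wrist force passes 120 N, or if a joint passes its speed limit or range.

## Working session

There is one attempt and no reset: what is moved stays moved. The work goes in short steps, each a Python script; the robot and the scene stay as the last script left them, time stands still between calls to the robot, and variables do not carry over. Pictures are saved under pics/ and viewed, about 8 in all and at most 12, crops included, and the job is handed in when it is done.

```bash
ls; mkdir -p pics
cat > h.py <<'E'
import numpy as np, cv2, json
from scipy.spatial.transform import Rotation as R
from bench import manip, effector, viewer
def cal(n):
    return viewer.get_calibration(n)
def snap(n,f):
    c=cal(n); im=viewer.get_image(n); cv2.imwrite('pics/'+f,im[:,:,::-1]); 
    json.dump({k:np.asarray(v).tolist() for k,v in c.items()},open('pics/'+f+'.json','w')); return im,c
E
python3 - <<'E'
from h import *
for n in ['scene','top','wrist']:
    im,c=snap(n,n+'0.png'); print(n,c)
a=cv2.imread('pics/scene0.png');b=cv2.imread('pics/top0.png')
cv2.imwrite('pics/top0b.png',cv2.resize(b,(800,600),interpolation=cv2.INTER_CUBIC))
cv2.imwrite('pics/scene0b.png',cv2.resize(a,(800,600),interpolation=cv2.INTER_CUBIC))
E
```

```text
pics
scene {'vfov': 42.7489558076927, 'cx': 255.44151336050203, 'cy': 197.41716910302554, 'eye': array([ 1.07007897, -0.65322142,  1.35774281]), 'attitude': array([ 0.89602279,  0.30750499, -0.10653506, -0.30204985])}
top {'vfov': 56.12205663199313, 'cx': 260.38014917692317, 'cy': 191.98080777993377, 'eye': array([0.34650372, 0.04655867, 1.2015576 ]), 'attitude': array([ 0.70818519, -0.70294151,  0.04613744, -0.04709897])}
wrist {'vfov': 65.70646984690485, 'cx': 256.53105020636025, 'cy': 193.77970734644472, 'eye': array([ 0.25211503, -0.60270445,  0.38458351]), 'attitude': array([ 0.7941459 , -0.59333701, -0.07947592,  0.10472372])}
```

View pics/top0b.png

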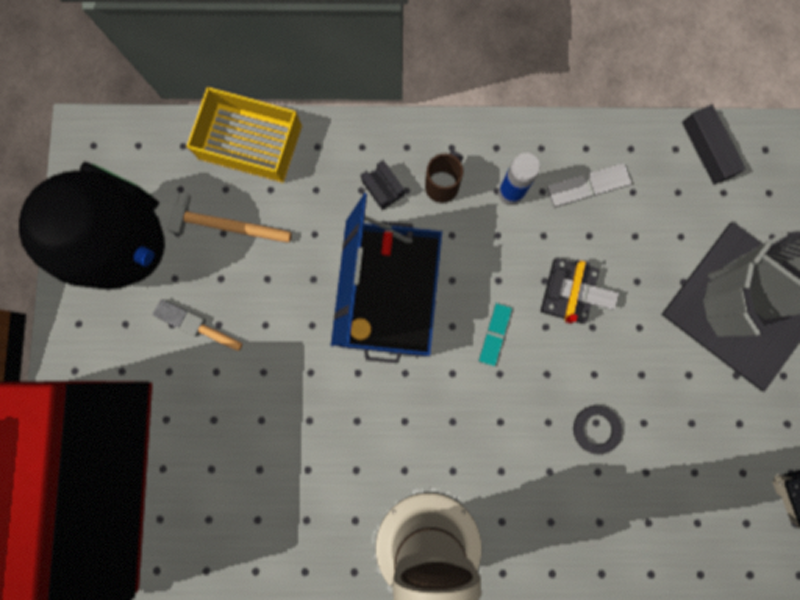

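View pics/scene0b.png

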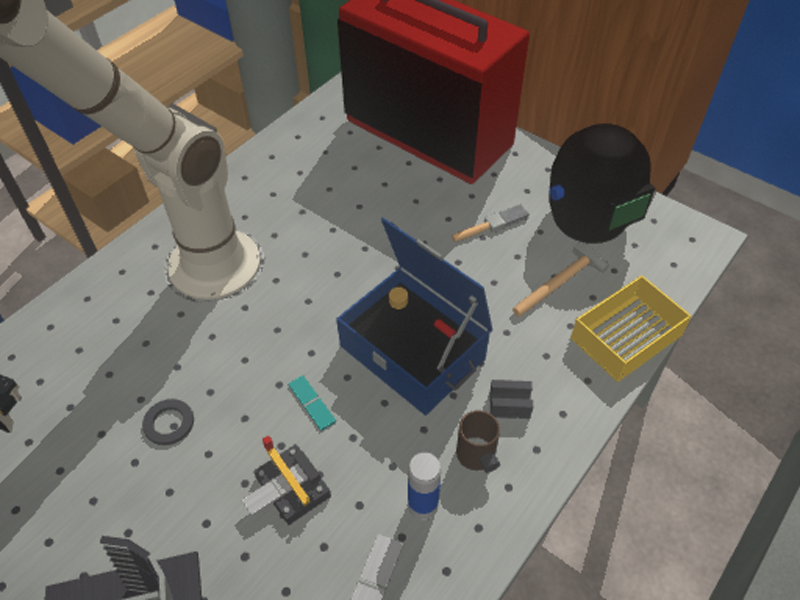

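The top view (800 px scale) shows the chest at (390,285) with its lid leaning at the left and its stay and red pin at (387,243). The fixture with the yellow bar is at (573,290).

There are three bars like the coupon:
- Turquoise at (495,335): excluded.
- Long silver at (590,187): the larger one.
- Silver under the yellow clamp at (600,295): smaller and in the fixture, so it should be the one meant.

I'll confirm this in an enlarged crop.

```bash
cat >> h.py <<'E'
def ray(c,u,v):
    f=192/np.tan(np.radians(c['vfov'])/2); return np.asarray(c['eye']),R.from_quat(c['attitude']).apply([(u-c['cx'])/f,(v-c['cy'])/f,1])
def fray(c,u,v):
    f=192/np.tan(np.radians(c['vfov'])/2); d=np.array([u-c['cx'],v-c['cy']]); r=np.hypot(*d); t=r/f
    return np.asarray(c['eye']),R.from_quat(c['attitude']).apply([*(np.sin(t)*d/max(r,1e-9)),np.cos(t)])
def atz(ed,z):
    e,d=ed; return e+d*(z-e[2])/d[2]
def fproj(c,P):
    f=192/np.tan(np.radians(c['vfov'])/2); p=R.from_quat(c['attitude']).inv().apply(np.asarray(P)-c['eye']); r=np.hypot(p[0],p[1]); t=np.arctan2(r,p[2]); return np.array([c['cx'],c['cy']])+f*t*p[:2]/r
def proj(c,P):
    f=192/np.tan(np.radians(c['vfov'])/2); p=R.from_quat(c['attitude']).inv().apply(np.asarray(P)-c['eye']); return np.array([c['cx'],c['cy']])+f*p[:2]/p[2]
E
python3 - <<'E'
from h import *
b=cv2.imread('pics/top0.png')[105:235,205:405]
cv2.imwrite('pics/A.png',cv2.resize(b,None,fx=4,fy=4,interpolation=cv2.INTER_CUBIC))
c=json.load(open('pics/top0.png.json'))
for n,u,v,z in [('rim',441,231,.1),('rim',429,354,.1),('tin',361,329,.081),('grip',571,318,.084),('coupon right end',620,298,.038),('coupR',614,307,.038)]:
    print(n,atz(ray(c,u*.64,v*.64),z))
E
```

```text
rim [ 0.63284392 -0.01889685  0.1       ]
rim [0.38675817 0.00461883 0.1       ]
tin [0.43612284 0.13966785 0.081     ]
grip [ 0.46096639 -0.27898969  0.084     ]
coupon right end [ 0.50835182 -0.39586703  0.038     ]
coupR [ 0.48934625 -0.38258184  0.038     ]
```

View pics/A.png

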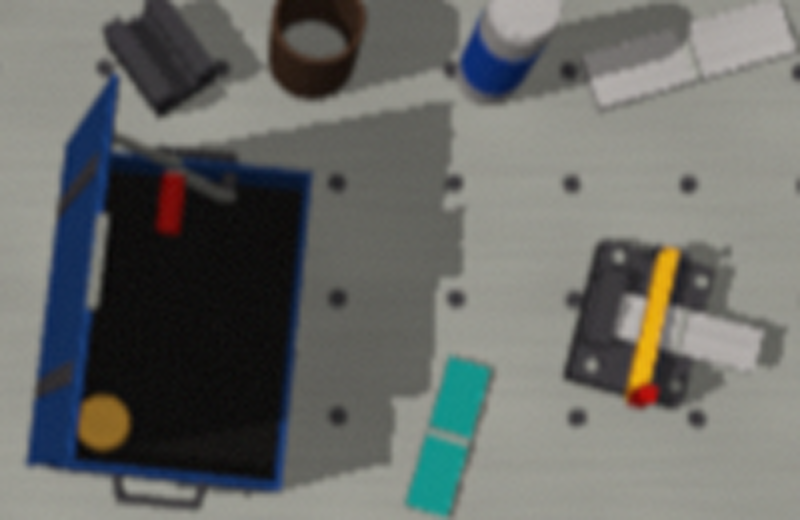

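The silver bar in the fixture, at crop (690,330), is visibly smaller than the loose silver one at (690,50). It lies under the clamp bar with the bead across its middle, so it's the one meant. The hinge side of the chest faces world +y, and the stay and pin are at the world +x end. The grip is at crop (643,395). Next I'll compute the poses.

Run:
```python
from h import *
c=json.load(open('pics/top0.png.json')); s=json.load(open('pics/scene0.png.json'))
A=lambda u,v,z: atz(ray(c,205+u/4,105+v/4),z)
p,q=A(310,172,.1),A(278,490,.1)
print(p,q,np.linalg.norm(p-q)); ex=(p-q)/np.linalg.norm(p-q); ey=np.array([-ex[1],ex[0],0])
T=(p+q)/2+95e-3*ey; T[2]=.055; print('tray',T,'yaw',np.degrees(np.arctan2(ex[1],ex[0])))
tin=A(103,422,.081)-T; print('tin in tray',tin@ex,tin@ey)
def tri(a,b):
    (e1,d1),(e2,d2)=a,b; M=np.stack([d1,-d2],1); t=np.linalg.lstsq(M,e2-e1,rcond=None)[0]; x,y=e1+t[0]*d1,e2+t[1]*d2; return (x+y)/2,np.linalg.norm(x-y)
k,err=tri(ray(c,205+171/4,105+204/4),ray(s,445*.64,328*.64)); print('knee',k,err,'tray fr',(k-T)@ex,(k-T)@ey,k[2]-.055)
L,err=tri(ray(c,205+117/4,105+78/4),ray(s,491*.64,329*.64)); 
for n,u,v,z in [('end1',765,330,.038),('end2',752,370,.038),('far1',625,295,.038),('far2',617,340,.038),('griptop',643,395,.084),('bar hinge end',668,250,.05),('fixUL',600,242,.03),('fixLL',565,378,.03)]: print(n,A(u,v,z))
```

```text
[ 0.63233531 -0.01971186  0.1       ] [0.38390546 0.00479495 0.1       ] 0.2496356882564935
tray [0.51744656 0.08708266 0.055     ] yaw -5.633818064932094
tin in tray -0.0860024903301453 0.0452684634015358
knee [0.59565861 0.0879074  0.14654602] 0.0020450489682229908 tray fr 0.07775328421577647 0.00849886078868703 0.09154602362952319
end1 [ 0.51894674 -0.39452179  0.038     ]
end2 [ 0.48600632 -0.38257516  0.038     ]
far1 [ 0.54705994 -0.28119077  0.038     ]
far2 [ 0.50981973 -0.2735803   0.038     ]
griptop [ 0.46025351 -0.27993307  0.084     ]
bar hinge end [ 0.58236381 -0.31386784  0.05      ]
fixUL [ 0.59279489 -0.26405047  0.03      ]
fixLL [ 0.47924672 -0.23236484  0.03      ]
```

```bash
cat >> h.py <<'E'
def quat(z,x):
    z=np.array(z,float);z/=np.linalg.norm(z);x=np.array(x,float);x-=z*(x@z);x/=np.linalg.norm(x)
    return R.from_matrix(np.stack([x,np.cross(z,x),z],1)).as_quat()
D=np.array([0,0,-1.])
E
python3 - <<'E'
from h import *
fx=np.array([.25,.968,0])
p=[.47,-.30,.25]
q0=manip.current_q()
for s in (1,-1):
    q=manip.solve_ik(p,quat(D,s*fx)); print(s,np.round(q,2) if q is not None else None)
best=min((1,-1),key=lambda s:np.abs(np.array(manip.solve_ik(p,quat(D,s*fx)))-q0).max())
manip.move_pose(p,quat(D,best*fx)); print(best,manip.current_tool_pos(),manip.current_clock())
im,c=snap('wrist','w1.png'); print(c)
cv2.imwrite('pics/w1b.png',cv2.resize(im[:,:,::-1],(800,600),interpolation=cv2.INTER_CUBIC))
E
```

```text
1 [ 1.34  0.49 -1.08  1.75  0.46  1.19  1.45]
-1 [ 0.96  0.33 -0.54  1.76  0.19  1.11 -1.47]
-1 [ 0.46937276 -0.30128697  0.24989632] 1.7417
{'vfov': 65.70646984690485, 'cx': 256.53105020636025, 'cy': 193.77970734644472, 'eye': array([ 0.53843743, -0.31831132,  0.40866431]), 'attitude': array([-0.60654336,  0.78406229,  0.10418711, -0.08060098])}
```

View pics/w1b.png

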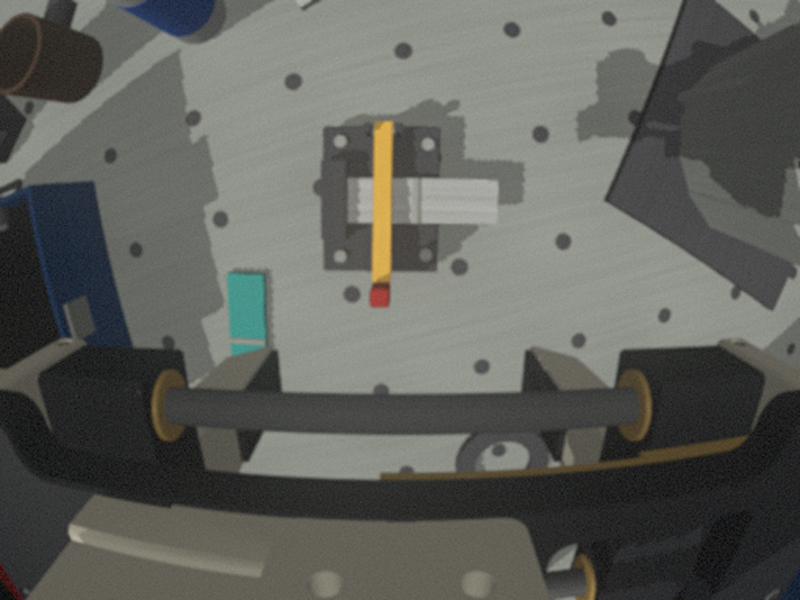

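The wrist view is clear: grip top at (380,298), bar root at (383,125), coupon free-end corners at (497,181) and (498,223), bead at about (415,200).

Run:
```python
from h import *
c=json.load(open('pics/w1.png.json'))
A=lambda u,v,z: atz(fray(c,u*.64,v*.64),z)
g=A(380,298,.084); h=A(383,125,.052); e1,e2=A(497,181,.038),A(498,223,.038); f1,f2=A(350,178,.038),A(350,222,.038)
fU,fL=A(324,127,.03),A(322,269,.03); fR=A(440,127,.03)
print('grip',g,'hingeEnd',h,np.linalg.norm((g-h)[:2])); print('end',e1,e2,np.linalg.norm(e1-e2))
m=(e1+e2)/2; n=(f1+f2)/2; d=n-m; print('coup dir',d/np.linalg.norm(d),np.linalg.norm(d)); d2=(fL-fU); print('fix',d2/np.linalg.norm(d2),np.linalg.norm(d2),np.linalg.norm(fR-fU))
b=g-h; print('bar dir',b/np.linalg.norm(b[:2])); w=e1-e2; print('w',w/np.linalg.norm(w))
```

```text
grip [ 0.46066237 -0.28257918  0.084     ] hingeEnd [ 0.58297254 -0.31596799  0.052     ] 0.12678560479554415
end [ 0.51971667 -0.39292085  0.038     ] [ 0.48633326 -0.38598818  0.038     ] 0.03409565995092165
coup dir [0.25740043 0.96630483 0.        ] 0.11820863358788677
fix [-9.59026061e-01  2.83317868e-01 -4.70747738e-16] 0.11792122764202945 0.09354213932842417
bar dir [-0.96470074  0.26334861  0.25239458]
w [ 0.97911028 -0.20332993  0.        ]
```

```bash
cat >> h.py <<'E'
fx=np.array([.262,.965,0]);fx/=np.linalg.norm(fx);fy=np.array([-fx[1],fx[0],0])
H=np.array([.5811,-.3148,.045])
E
python3 - <<'E'
from h import *
q=quat(D,-fx)
gp=lambda a: H+fy*(.125*np.cos(a)-.025*np.sin(a))+np.array([0,0,.125*np.sin(a)+.025*np.cos(a)-manip.grip_depth])
p=gp(0); print(p,manip.grip_depth)
manip.move_pose(p+[0,0,.06],q); manip.servo_line(p,q,vel=.1)
effector.close(f_grip=14); print('gap',manip.current_finger_gap(),manip.current_force())
for a in np.arange(.2,1.61,.2):
    manip.servo_line(gp(a),q,vel=.12)
    print(round(a,1),np.round(manip.current_force(),1),round(manip.current_finger_gap(),4))
effector.open_jaws(); t=manip.current_tool_pos(); manip.servo_line(np.array(t)+[0,0,.09],vel=.2)
# move above coupon end with jaw along fy
ce=H*0+np.array([.5077,-.3721,.12])
for s in (1,-1):
    j=manip.solve_ik(ce,quat(D,s*fy)); print(s,None if j is None else np.round(j,2))
print(manip.current_clock(),np.round(manip.current_q(),2))
im,c=snap('wrist','w2.png')
E
```

```text
[ 0.4604671  -0.28204785  0.0512    ] 0.0188
gap 0.014059728393710029 [ 0.00531808 -3.25780512 -0.14986393]
0.2 [-2.1 -3.9  2.9] 0.0141
0.4 [-3.1 -4.   3.5] 0.0138
0.6 [-3.3 -3.8  4.7] 0.0137
0.8 [-2.3 -4.6  4.6] 0.014
1.0 [-0.4 -4.9  2.1] 0.0137
1.2 [-0.2 -5.1  0.3] 0.0138
1.4 [-1.  -5.2  0. ] 0.0137
1.6 [-1.  -5.3 -1.3] 0.0138
1 [ 0.26  0.58  0.46  1.72 -0.31  0.91 -2.57]
-1 [ 1.14  0.68 -0.78  1.68  0.55  1.01 -0.09]
9.1 [ 0.78  0.57 -0.5   1.43  0.28  1.21 -1.59]
```

```bash
cat >> h.py <<'E'
T=np.array([.5174,.0871,.055]);yw=np.radians(-5.6);ex=np.array([np.cos(yw),np.sin(yw),0]);ey=np.array([-ex[1],ex[0],0])
tr=lambda x,y,z: T+ex*x+ey*y+np.array([0,0,z])
E
python3 - <<'E'
from h import *
q=quat(D,-fy); ce=np.array([.5077,-.3721,.026]); up=lambda p,z: np.array([p[0],p[1],z])
manip.move_pose(up(ce,.15),q); manip.servo_line(ce,q,vel=.15)
effector.close(f_grip=45); print('gap',manip.current_finger_gap(),np.round(manip.current_force(),1))
o=ce-.045*fx; manip.servo_line(o,q,vel=.1); print('slid',np.round(manip.current_force(),1))
manip.servo_line(up(o,.26),q,vel=.2); print('gap',manip.current_finger_gap(),np.round(manip.current_force(),1),manip.current_clock())
im,c=snap('wrist','w3.png')
qt=quat(D,ex)
for p in [(-.02,-.20,.2),(-.02,-.2,.1),(-.02,-.064,.1),(-.02,-.064,.0045)]:
    j=manip.solve_ik(tr(*p),qt); print(p,None if j is None else np.round(j,2))
cv2.imwrite('pics/w3b.png',im[:,:,::-1])
E
```

```text
gap 0.035245531524690725 [ 0.2  0.2 -0.3]
slid [ 0.3 -1.  -1.4]
gap 0.03536907865837409 [ 0.6  0.3 -1.5] 14.325
(-0.02, -0.2, 0.2) [ 1.08  0.3  -1.07  1.9   0.3   1.12 -0.2 ]
(-0.02, -0.2, 0.1) [ 0.97  0.45 -0.97  2.    0.46  0.93 -0.34]
(-0.02, -0.064, 0.1) [ 0.74  0.48 -1.04  1.99  0.51  0.96 -0.66]
(-0.02, -0.064, 0.0045) [ 0.59  0.61 -0.87  2.05  0.67  0.78 -0.78]
```

View pics/w3b.png

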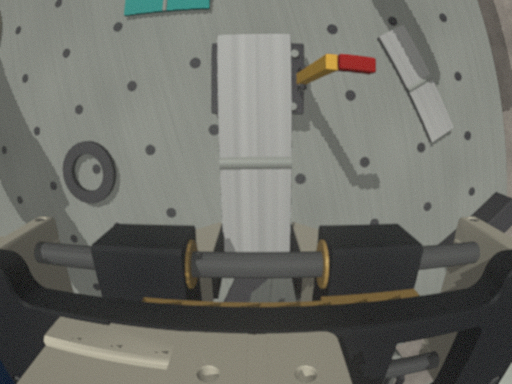

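The coupon is held straight, running from (255,35) past the bead at (255,160) to the jaws. The yellow bar stands up at (335,68). Next it goes into the tray.

Run:
```python
from h import *
qt=quat(D,ex)
manip.move_pose(tr(-.02,-.20,.2),qt)
manip.servo_line(tr(-.02,-.2,.1),qt,vel=.2)
manip.servo_line(tr(-.02,-.064,.1),qt,vel=.15)
f0=np.array(manip.current_force()); print(np.round(f0,1))
manip.servo_line(tr(-.02,-.064,.012),qt,vel=.12); print(np.round(manip.current_force()-f0,1))
z=.012
while z>.001:
    z-=.0015; manip.servo_line(tr(-.02,-.064,z),qt,vel=.03); f=manip.current_force()-f0; print(round(z,4),np.round(f,1))
    if f[2]>3: break
effector.open_jaws()
manip.servo_line(tr(-.02,-.07,.10),qt,vel=.15)
manip.servo_line(tr(-.02,-.14,.18),qt,vel=.2)
im,c=snap('wrist','w4.png'); print(manip.current_clock())
cv2.imwrite('pics/w4b.png',cv2.resize(im[:,:,::-1],(800,600),interpolation=cv2.INTER_CUBIC))
```

```text
[-0.  -0.5 -1.1]
[-0.2 -0.6 -0. ]
0.0105 [-1.1  0.3  0.4]
0.009 [-1.   0.9  0.5]
0.0075 [-0.2  1.   0.2]
0.006 [0.4 1.4 0.6]
0.0045 [-0.6 -0.3 -0. ]
0.003 [-0.2  0.9 -0. ]
0.0015 [-1.2  0.7 -0.1]
0.0 [-1.2 -0.6  5.2]
22.7083
```

View pics/w4b.png

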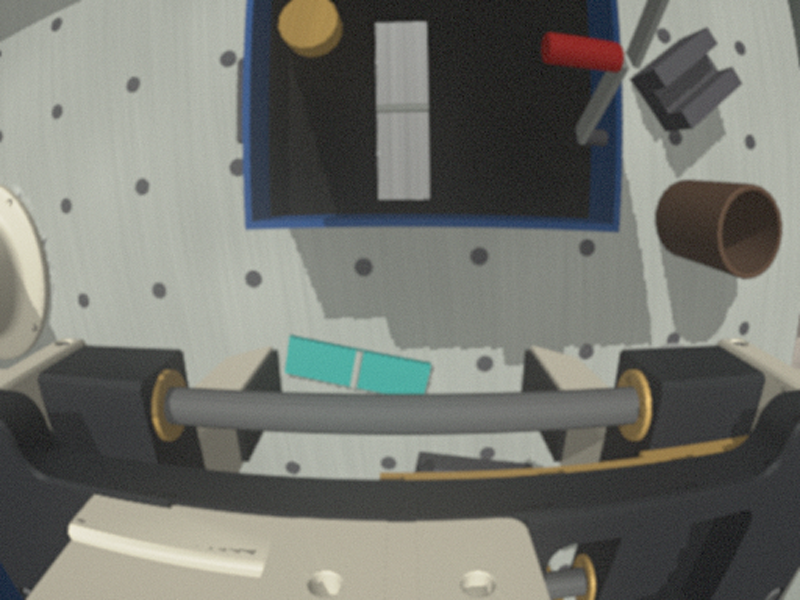

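The coupon lies flat in the tray at (403,110), clear of the tin at (310,25) and the pin at (582,50). Now I'll plan the press.

```bash
cat >> h.py <<'E'
def knee(b): return np.array([-.030+.080*np.cos(b),.025+.080*np.sin(b)])
def tip(b,tau,back=0,x=.072):
    k=knee(b); s=.009+back; return tr(x,k[0]-s*np.sin(tau),k[1]+s*np.cos(tau))
def qp(tau,s): return quat(ey*np.sin(tau)+D*np.cos(tau),s*ex)
E
python3 - <<'E'
from h import *
c=json.load(open('pics/w4.png.json'))
for P in [(.056,.010,.094),(.1,.010,.094),(.1,-.03,.025)]: print(fproj(c,tr(*P))/.64)
b0=np.radians(60)
print(np.round(manip.current_q(),2))
for tau in (40,45,50):
  for s in (1,-1):
    for b,back in ((b0,.12),(b0,.0),(b0-.58,0)):
      j=manip.solve_ik(tip(b,np.radians(tau),back),qp(np.radians(tau),s)); print(tau,s,back,None if j is None else np.round(j,2))
E
```

```text
[541.87704648  42.91709007]
[615.00863111  53.21193957]
[573.70657827 131.21208229]
[ 0.95  0.33 -1.07  1.93  0.32  1.07 -0.35]
40 1 0.12 [ 1.1   0.72 -1.1   1.72 -0.08  1.06  0.06]
40 1 0.0 [ 0.98  0.87 -1.1   1.81  0.07  0.82 -0.07]
40 1 0 [ 0.92  0.92 -1.09  1.84  0.13  0.74 -0.13]
40 -1 0.12 [-0.31  0.61  0.91  1.77 -1.07  1.54 -2.29]
40 -1 0.0 [-0.3   0.65  0.68  1.86 -1.14  1.3  -2.27]
40 -1 0 [-0.35  0.7   0.68  1.88 -1.22  1.27 -2.24]
45 1 0.12 [ 1.13  0.78 -1.08  1.71 -0.13  1.07  0.14]
45 1 0.0 [ 1.01  0.92 -1.1   1.81  0.    0.82  0.03]
45 1 0 [ 0.96  0.98 -1.1   1.83  0.07  0.74 -0.03]
45 -1 0.12 [ 0.61  0.52 -0.29  1.73 -0.66  1.22 -2.56]
45 -1 0.0 [ 0.55  0.62 -0.4   1.83 -0.69  0.96 -2.55]
45 -1 0 [ 0.53  0.68 -0.44  1.85 -0.7   0.87 -2.55]
50 1 0.12 [ 1.15  0.84 -1.06  1.71 -0.18  1.08  0.22]
50 1 0.0 [ 1.04  0.97 -1.1   1.8  -0.06  0.83  0.11]
50 1 0 [ 1.    1.04 -1.1   1.83  0.01  0.75  0.07]
50 -1 0.12 [ 0.69  0.58 -0.34  1.72 -0.69  1.24 -2.51]
50 -1 0.0 [ 0.61  0.67 -0.43  1.82 -0.74  1.   -2.48]
50 -1 0 [ 0.58  0.73 -0.46  1.84 -0.75  0.9  -2.47]
```

Run:
```python
from h import *
tau=np.radians(48); q=qp(tau,1); b0=np.radians(60)
effector.close(f_grip=20)
manip.move_pose(tip(b0,tau,.12),q)
f0=np.array(manip.current_force()); print(manip.current_finger_gap())
manip.servo_line(tip(b0,tau,.012),q,vel=.15); print(np.round(manip.current_force()-f0,1))
n=np.array([0,0,0])
for b in np.append(np.arange(b0,b0-.5,-.1),b0-.58):
    manip.servo_line(tip(b,tau),q,vel=.06); f=manip.current_force()-f0
    print(round(b0-b,2),np.round([f@ex,f@ey,f[2]],1))
    if np.linalg.norm(f)>35: break
manip.sleep(.2)
manip.servo_line(tip(b,tau,.12),q,vel=.15)
print(np.round(manip.current_force()-f0,1),manip.current_clock())
im,c=snap('scene','s5.png'); im2,_=snap('wrist','w5.png'); im3,_=snap('top','t5.png')
o=np.hstack([cv2.resize(im[125:275,200:330],None,fx=3,fy=3,interpolation=cv2.INTER_CUBIC),cv2.resize(im3[105:255,200:330],None,fx=3,fy=3,interpolation=cv2.INTER_CUBIC)])
cv2.imwrite('pics/c5.png',o[:,:,::-1]); print(o.shape)
```

```text
0.0003859563973897737
[ 0.1 -1.8 -0.5]
0.0 [ 4.5 -5.4  3.7]
0.1 [ 3.2 -3.8  5.3]
0.2 [ 4.6 -3.2  4.9]
0.3 [ 3.2 -3.6  5.8]
0.4 [ 3.7 -3.6  8.5]
0.58 [ 2.5 -4.3 13.8]
[ 1.2 -0.9 -0.6] 28.6667
(450, 780, 3)
```

View pics/c5.png

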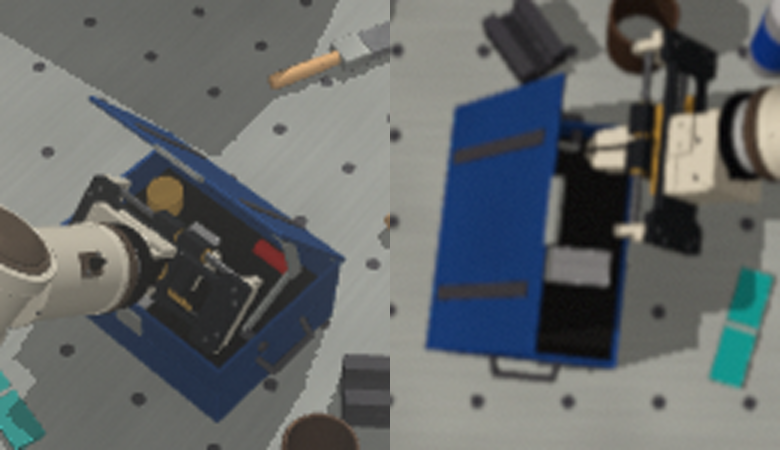

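The stay is folded and has stayed so: in the left crop the pin is at (270,255) down in the tray, and the lid is lower. From the lid's edge corners in the top view, (567,75) and (537,352), I'll solve the lid angle and then plan the lowering.

```bash
cat >> h.py <<'E'
def lidpt(th,r,x=0.,off=0.):  # th above shut; r from hinge; off along outer normal
    return tr(x,.095-r*np.cos(th)+off*np.sin(th),.045+r*np.sin(th)+off*np.cos(th))
def ql(tau,s): return quat(-ey*np.sin(tau)+D*np.cos(tau),s*ex)
E
python3 - <<'E'
from h import *
c=json.load(open('pics/t5.png.json'))
for th in (1.3,1.2,1.15,1.1,1.05,1.,.95,.9,.8): print(th,*[np.round((proj(c,lidpt(th,.19,x))-[200,105])*3+[390,0]) for x in (.128,-.128)])
print(np.round(manip.current_q(),2))
for tau in (0,15,30):
  for s in (1,-1):
    js=[manip.solve_ik(lidpt(th,.165,0,o),ql(np.radians(tau),s)) for th,o in ((1.1,.05),(.7,0),(.3,0),(0,0))]
    print(tau,s,*[None if j is None else np.round(j,1) for j in js])
E
```

```text
1.3 [493.  57.] [458. 347.]
1.2 [513.  61.] [480. 349.]
1.15 [524.  63.] [490. 351.]
1.1 [533.  66.] [501. 352.]
1.05 [543.  68.] [511. 353.]
1.0 [552.  71.] [520. 354.]
0.95 [561.  73.] [529. 356.]
0.9 [569.  76.] [538. 357.]
0.8 [584.  82.] [555. 359.]
[ 1.09  0.85 -1.06  1.75 -0.15  0.98  0.18]
0 1 [ 0.6  0.5 -1.2  1.8  0.5  1.2 -0.8] [ 0.6  0.4 -0.9  1.9  0.4  1.  -0.6] [ 0.5  0.4 -0.8  2.   0.4  0.9 -0.5] [ 0.5  0.5 -0.7  2.   0.4  0.8 -0.6]
0 -1 [ 0.6  0.6 -1.3  1.8  0.6  1.3  2.2] [ 0.8  0.6 -1.3  1.9  0.6  1.2  2.3] [ 0.9  0.7 -1.3  1.9  0.8  1.1  2.3] [ 0.9  0.8 -1.3  2.   0.9  1.1  2.2]
15 1 [ 0.3  0.5 -1.   1.7  0.6  1.4 -1. ] [ 0.5  0.5 -1.   1.8  0.7  1.3 -0.9] [ 0.4  0.5 -0.9  1.9  0.7  1.2 -0.9] [ 0.3  0.6 -0.8  1.9  0.7  1.  -0.9]
15 -1 [ 0.4  0.7 -1.3  1.7  0.8  1.6  2. ] [ 0.6  0.7 -1.3  1.8  0.9  1.4  2.1] [ 0.7  0.8 -1.3  1.9  1.   1.4  2. ] [ 0.7  0.9 -1.3  1.9  1.1  1.4  1.9]
30 1 [ 0.1  0.7 -1.   1.6  0.8  1.7 -1.1] [ 0.2  0.6 -0.9  1.8  0.8  1.5 -1.1] [ 0.2  0.6 -0.9  1.9  0.9  1.4 -1.1] [ 0.2  0.7 -0.8  1.9  0.9  1.3 -1.2]
30 -1 [ 0.2  0.8 -1.3  1.6  1.   1.9  1.9] [ 0.4  0.8 -1.3  1.8  1.   1.7  1.9] [ 0.5  0.9 -1.3  1.8  1.1  1.7  1.8] [ 0.5  1.1 -1.3  1.9  1.2  1.7  1.8]
```

Run:
```python
from h import *
manip.servo_line(tr(.072,-.15,.24),vel=.2)
pose=lambda th,o=0.: (lidpt(th,.165,0,o), ql(.55*th,1))
manip.move_pose(tr(0,-.06,.32),ql(0,1))
manip.move_pose(pose(.91,.06)[0]+[0,0,.08],pose(.91)[1])
print(manip.current_clock())
p,q=pose(.91,.06); manip.servo_line(p,q,vel=.2); f0=np.array(manip.current_force())
p,q=pose(.91,.012); manip.servo_line(p,q,vel=.1); print(np.round(manip.current_force()-f0,1))
for th in np.arange(.85,-.001,-.085):
    p,q=pose(th,.0095*np.sin(.45*th)); manip.servo_line(p,q,vel=.06); f=manip.current_force()-f0
    print(round(th,2),np.round([f@ex,f@ey,f[2]],1))
    if np.linalg.norm(f)>30: break
off=0
while f[2]<14 and off>-.012 and abs(th)<.02:
    off-=.0015; manip.servo_line(p+[0,0,off],q,vel=.02); f=manip.current_force()-f0; print('off',off,np.round(f,1))
print(manip.current_tool_pos(),manip.current_clock())
manip.servo_line(np.array(manip.current_tool_pos())+[0,0,.10],vel=.1)
im,c=snap('wrist','w6.png'); im3,_=snap('top','t6.png')
```

```text
31.2333
[-0.3 -0.3 -0. ]
0.85 [-0.2  2.5 -0. ]
0.76 [-0.6  0.7 -1.1]
0.68 [ 0.7 -0.1 -0.7]
0.6 [ 0.7  0.7 -1.1]
0.51 [ 0.3  0.8 -0.9]
0.43 [ 0.6 -1.  -0.7]
0.34 [ 0.3 -0.5 -1.8]
0.26 [-0.1 -0.  -1.1]
0.17 [ 0.9 -0.7 -1.2]
0.09 [-0.8 -0.3 -1.4]
0.0 [-18.6  -6.   56.9]
[0.51153926 0.01892718 0.10566394] 36.7917
```

No contact was felt until the very end, when the force jumped to 57 N. I need to look.

Run:
```python
from h import *
print(manip.current_tool_pos(),manip.current_finger_gap())
im,_=snap('scene','s6.png'); im3=cv2.imread('pics/w6.png')[:,:,::-1]
a=cv2.resize(im[120:290,190:340],None,fx=2.6,fy=2.6,interpolation=cv2.INTER_CUBIC)
b=cv2.resize(im3,(int(512*442/384*.67),442),interpolation=cv2.INTER_AREA)
o=np.hstack([a[:442],b]); print(o.shape)
cv2.imwrite('pics/c6.png',o[:,:,::-1])
```

```text
[0.51106474 0.01885727 0.20502156] 0.0002815118446153037
(442, 784, 3)
```

View pics/c6.png

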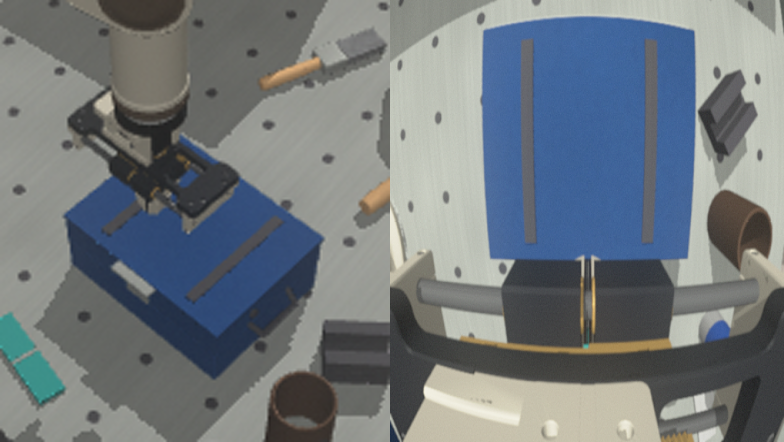

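The lid looks shut and flush, and contact came at z = 0.106 m, which is rim plus lid thickness. I'll retreat and do a last check.

Run:
```python
from h import *
manip.servo_line(tr(0,-.07,.30),vel=.25)
manip.move_pose([.35,-.30,.35],ql(0,1))
im,c=snap('top','t7.png'); sc,cs=snap('scene','s7.png'); print(manip.current_clock(),np.round(manip.current_force(),1))
for nm,c_,im_ in(('top',c,im),('scene',cs,sc)):
    for th in (0,.05,.1): print(nm,th,*[np.round(proj(c_,lidpt(th,.19,x,.006)),1) for x in (.128,-.128)])
a=cv2.resize(im[105:255,200:330],None,fx=3,fy=3,interpolation=cv2.INTER_CUBIC)
b=cv2.resize(sc[140:290,200:330],None,fx=3,fy=3,interpolation=cv2.INTER_CUBIC)
cv2.imwrite('pics/c7.png',np.hstack([a,b])[:,:,::-1])
```

```text
40.3333 [-0.1 -0.3 -0.4]
top 0 [282.7 146.5] [274.5 228.5]
top 0.05 [282.7 145.7] [274.4 228.4]
top 0.1 [282.6 144.9] [274.2 228.2]
scene 0 [273.5 247.9] [214.2 200.7]
scene 0.05 [273.7 246.1] [214.1 198.8]
scene 0.1 [274.  244.2] [214.1 196.8]
```

View pics/c7.png

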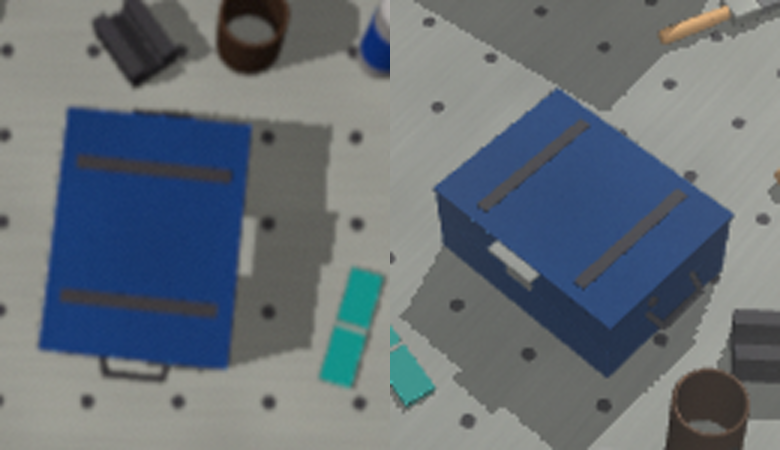

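The scene-view corners of the lid are at native (273,249) and (215,203). The prediction for fully shut is (273.5,248) and (214,201), so the lid is shut with no gap. Handing in.

```bash
python3 -c "
from h import *
manip.hand_in(); print(manip.current_clock())"
```

```text
the job is handed in; nothing more can be done
the job is handed in; nothing more can be done
```

I did the whole job in the order asked and handed it in at about 40 s of the 72 s. One check was poor: shutting the lid ended with a 57 N push.

- **Clamp:** I swung the bar up about 1.6 rad, and the wrist picture showed it standing up.
- **Coupon:** I slid it 45 mm out. A wrist picture after release showed it lying flat in the tray, clear of the tin and the stay. I did not see it again once the lid was shut.
- **Stay:** it broke with a press of up to about 15 N and stayed folded after I drew back. The lid came down about 0.4 rad, not the 0.15 rad described.
- **Lid:** it is shut. Its corners match the predicted shut position within 2 pixels, and contact came at 106 mm, which is the rim plus the lid's thickness.

**What disagreed:** the forces read after each lowering step were only about 1–2 N, below the 3–8 N expected. I set the last step's target about 6 mm too low, because I left out the lid's thickness. The closed fingertips therefore pressed the shut lid with about 57 N. That was the fingers rather than the gripper's body, and it stayed under the 120 N wrist limit, but the last moment of closing was less gentle than intended.

In the last pictures I saw nothing else moved around the chest, and the robot stood clear of everything.

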